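Set a telescoping board-support post and load the circuit board

TASK

One of the two telescoping support posts between the conveyor rails is down: twist its bar head counter-clockwise (seen from above) to unlock it, draw it up until its head is level with the belts, and twist it back clockwise to its stop so that it is locked. Then lift the circuit board off the mat by its heat sink and set it down gently, flat on both belts between the rails and centred over the two posts. Leave the other post as it is and the things lying about where they are.

Things in the scene. Friction and masses are not known exactly. Their poses are not given: they have to be found in the camera images.
- station: fixed conveyor work stop: aluminium base plate 280 x 320 x 12 mm with two rails 300 mm long along its y axis. Origin under the middle of the plate, on the table; z up. The gap between the rails is open from above, 134 mm wide, and holds the two posts; a lead screw and a shaft cross it low near the ends (y = +-128 mm, below 65 mm height).
- rail_mid (a point): point midway between the rails, half way along them, at belt-top height (160 mm above the table); axes as the station's. Flat black belts lie at |x| = 67 to 79 mm; outside each the rail plate (12 mm thick, inner face at |x| = 79 mm) stands 6 mm higher than the belt as a lip. The posts stand at y = -50 and +50 mm.
- low_top (a point): centre of the top face of the head of the post that is down. The head is a black bar 40 mm long, 14 mm wide, 16 mm high, centred on a steel tube 18 mm in diameter whose lower part has two opposite rows of short ribs 7 mm apart (22 mm over the ribs). The point turns with the head: y along the bar, x across, z up. Locked, the bar lies along the rails.
- low: fixed sleeve of the post that is down: flange 48 mm, sleeve 28 mm, black collar 36 mm in diameter on top, the collar's top 68 mm above this origin, which is under the flange on the base plate (12 mm above the table). At the start 22 to 36 mm of plain tube show between collar and head; the ribs are still below. Teeth inside the collar hold the ribs when locked.
- low_lift (a joint): how far the low post is drawn out, m, 0 to 0.052, growing upward; 0.042 is level with the belts. Starts at 0 to 0.014. Not unlocked, it is stopped at 0.015 by the ribs. It slides with about 5 N of drag (plus 2.5 N of weight), which keeps it from sinking when let go. Locked at level it has 1.3 mm of play up and down and holds 40 N.
- low_lock (a joint): twist of the low post's head, rad: 0 = locked (stop), growing counter-clockwise seen from above to 1.3 = unlocked (stop). Starts at 0 to 0.06. Ribs clear the teeth above 0.8. It turns lightly (0.1 N m) and stays where it is left. Drawn out, it turns back to 0 only within about 1.5 mm of lifts 21, 28, 35, 42, 49 mm (42 is level); elsewhere rib meets tooth at about 0.75.
- set_top (a point): centre of the top face of the head of the other post, of the same make, already level with the belts and locked, its bar along the rails
- set_lock (a joint): twist of the other post's head, rad, as low_lock (0 = locked)
- board: green circuit board 150 x 170 mm, 3 mm thick, 0.22 to 0.45 kg, flat on the mat, components up. Origin at the centre of its underside, z up, y along its 170 mm side. A finned aluminium heat sink stands on its middle: 36 mm wide (x), 60 mm long (y), top 33 mm above the origin, long sides flat and clear (chips beside it 2 mm high). It may lie on the rails either way round, y along them.
- mat: blue mat 290 x 240 mm, 3 mm thick, fixed to the table, under the board; origin under its middle
- nutdriver: bystander: screwdriver 170 mm long lying on the mat's robot-side edge, origin at its middle
- flux_jar: bystander: small jar, 34 mm diameter, 45 mm high, on the mat's far corner, origin under its middle
- spare_head: bystander: spare black bar head 14 x 40 x 15 mm on the station's base plate, outside the rail nearer the robot
- reel: bystander: component reel 178 mm diameter, 12 mm high, lying flat beyond
- suction_cup: bystander: rubber suction cup 36 mm diameter, 40 mm high, near the robot
- spanner: bystander: open-ended spanner 160 mm long
- scanner: bystander: hand scanner, yellow head and black grip, 165 mm long

How it is judged:
By the outcome, as a careful person would: the job done as asked, in the order asked, and still so for the second after the job is handed in, with the robot touching nothing.
It also fails if it takes over 59 s, if anything falls off the work surface, if the arm or the gripper's body presses on something with over 40 N, if the wrist force passes 120 N, or if a joint passes its speed limit or range.

ROBOT

A 6-joint arm with a two-finger parallel gripper is mounted at the origin on the work surface. World frame = base frame: x ahead of the robot, y to its left, z up, the work surface at z = 0. Lengths are in m, angles in rad, forces in N, time in s.
With the tool pointing down it reaches from about 0.375 to 0.9 m from the base axis. Payload 3.1 kg.
Tool frame: the origin (TCP) lies midway between the tips of the shut fingers; the grasp point (between the pads) lies 19 mm behind it; x points along the fingers, y is the direction in which the jaws open and shut, and the axes are right-handed (so a half turn about x gives the same grasp; the last joint's range is limited). The gripper opens to 87 mm and grips with 3 to 60 N. Pads are 19 mm wide; open, the fingers measure 117 mm over their backs; the gripper's body (75 mm by 190 mm) begins 51 mm behind the grasp point.
Start: joints at [-1.308, 0.527, 1.433, -0, 1.181, -0.178], TCP at [0.267, -0.565, 0.223] pointing down, gripper open.
Joint ranges: [-3.08, 3.08], [-0.75, 2.2], [0.22, 2.44], [-1.43, 4.57], [0, 2.65], [-2.85, 2.85]. Speed limits (rad/s): [2.79, 2.79, 3.14, 3.14, 3.14, 3.14].

INTERFACE

Orientations are given as a unit quaternion [x, y, z, w].
In Python, from rig import get_obs, imaging, robot gives the robot as it stands.
- The arm moves only by the shell command python3 -m inch 'ROWS' [FORCE]. ROWS is JSON, a list of rows, each a list of 3 entries, a list of its own where there are three numbers: the finger opening in mm, from 0 to 87, then the shift along the tool's x, y, z in mm, then the turn, a rotation vector about the tool's x, y, z in degrees. In form: [[grip, [dx, dy, dz], [wx, wy, wz]], ...]. A call has 1 to 12 rows; each row shifts and turns the pose as measured when the row begins, along the tool's axes as they then stand; what a row does not reach is not made up. A row lasts 1/8 s, in which the tool goes at most 62.5 mm and 10.7 degrees, less where a joint would pass 70% of its speed; a pose out of reach is approached as far as the arm can. A call with a gripper value outside its range is refused whole. The fingers move at their own pace and stop on an object; FORCE is the grip in N (left out, the last holds). Time passes only in rows, so rows that do not move let the fingers close. It gives the time, the measured TCP pose, the force and the opening at its end, in the units of the state.
- get_obs(): the state, without advancing time (a new reading comes with each control period).
- imaging.camera(name): name is "scene" or "top" or "wrist"; returns the picture (480x640x3 uint8, red, green, blue); there is no depth.
- imaging.camera_params(name): a dict with "camera_matrix" (3x3 intrinsics, pixels), "xyz" and "rotation" of the camera in the world. Camera axes: x right, y down, z forward; pixel columns grow to the right and rows downward; lengths in m; the calibration is good to about 2 mm. The wrist camera is an equidistant fisheye: a pixel r from the principal point sees the ray r / f radians off the axis. A picture is of the moment at which its call begins: read the wrist's pose just before it. camera_params takes no time and is no camera call; for the wrist camera it gives the pose at the moment of the call.
- robot.hand_in(): hands the job in, once; it reports no verdict.
Trained networks look in the newest picture that a camera, given by its name, has taken for a name from the list of things; names that differ only in an ending like _2 or _b are one class to them, and where a whole thing is asked for, a point or a joint stands for the part that bears it (a point fixed in the world has none). Each returns a list of dicts, best first, with "confidence" (0 to 1); they miss things now and then, are a little off and sometimes report something else, mostly with a low value. They report only what shows in the picture. A call takes as long as a camera call.
- imaging.cut_out(camera, target): "pixels" (480x640 bool, what is visible of it) and "box" ([centre column, centre row, width, height] in pixels, round what is visible of it).
- imaging.tip_of(camera, target): "pixel" ([column, row] in pixels: a listed point, or the origin of a listed thing).
The state is a dict: "time": time; "q": joint angles; "joint_velocities": joint speeds; "joint_torque": joint torques, N m; "position": TCP position; "tool_rot": TCP orientation; "ft_force": force on the tool from outside, world axes, zero at the start; "moment": the same for the moment, N m; "grip_width": finger opening in m.
Only numpy, scipy, OpenCV 4.12 (cv2) and the standard library are available. Lean on these libraries where they do the work, as an engineer would, in place of code of your own. Each camera call takes 0.05 s, during which the arm holds its last target. There are 200 camera calls.

## Working session

There is one attempt and no reset: what is moved stays moved. The work goes in short steps, Python scripts to look and compute and a shell command to move; the robot and the scene stay as the last step left them, time stands still between calls to the robot, and variables do not carry over. Pictures are saved under pics/ and viewed, about 8 in all and at most 12, crops included, and the job is handed in when it is done.

```bash
ls; mkdir -p pics
python3 - <<'E'
from rig import get_obs, imaging, robot
import cv2, numpy as np
o=get_obs(); print({k:np.round(v,3).tolist() for k,v in o.items()})
ims=[]
for c in ("scene","top"):
    im=imaging.camera(c); cv2.imwrite(f"pics/{c}0.png",im[:,:,::-1])
    p=imaging.camera_params(c); print(c,np.round(p["camera_matrix"],1).tolist(),np.round(p["xyz"],3),np.round(p["rotation"],3).tolist())
    for t in ("rail_mid","station","low_top","low","set_top","board","mat","spare_head"):
        try: print(t,[(np.round(d["pixel"],1).tolist(),round(d["confidence"],2)) for d in imaging.tip_of(c,t)[:3]])
        except Exception as e: print(t,e)
E
```

```text
pics
{'time': 0.0, 'q': [-1.307, 0.528, 1.434, 0.0, 1.181, -0.178], 'joint_velocities': [0.001, 0.001, -0.001, -0.001, -0.001, -0.001], 'joint_torque': [-0.0, -44.005, -17.659, 0.064, 0.058, -0.0], 'position': [0.267, -0.564, 0.222], 'tool_rot': [-0.69, -0.156, 0.69, -0.154], 'ft_force': [1.57, -0.334, -1.413], 'moment': [-0.015, 0.022, 0.046], 'grip_width': 0.087}
scene [[618.1, 0.0, 322.4], [0.0, 618.1, 229.6], [0.0, 0.0, 1.0]] [1.527 0.226 1.011] [0.561, 0.719, -0.318, -0.259]
rail_mid [([229.1, 211.0], 0.94)]
station [([237.4, 264.8], 0.96), ([428.8, 248.8], 0.56)]
low_top [([252.4, 225.9], 0.45)]
low []
set_top [([209.2, 207.1], 0.85)]
board [([236.2, 263.0], 0.33)]
mat []
spare_head []
top [[455.8, 0.0, 326.4], [0.0, 455.8, 244.0], [0.0, 0.0, 1.0]] [ 0.487 -0.006  1.097] [0.715, -0.698, 0.016, -0.015]
rail_mid [([413.8, 223.8], 0.56), ([395.0, 228.6], 0.21)]
station [([405.2, 229.7], 0.86)]
low_top [([395.0, 226.1], 0.73), ([155.0, 346.6], 0.65), ([405.5, 232.1], 0.28)]
low [([384.6, 227.7], 0.64), ([236.4, 228.2], 0.51)]
set_top [([441.9, 219.4], 0.75)]
board [([237.9, 224.2], 0.8)]
mat []
spare_head [([421.9, 277.6], 0.6), ([383.6, 229.0], 0.22)]
```

View pics/scene0.png

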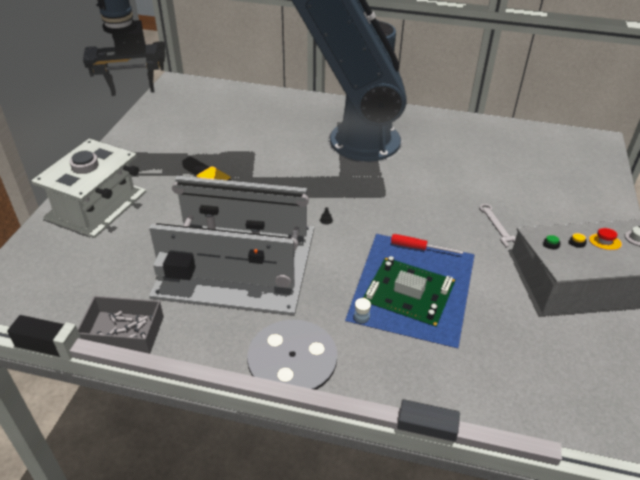

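View pics/top0.png

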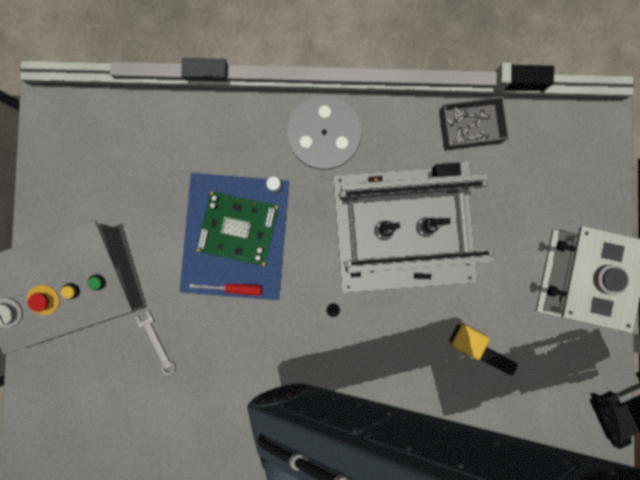

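```bash
cat > h.py <<'E'
from rig import get_obs, imaging, robot
import cv2, numpy as np
from scipy.spatial.transform import Rotation as R
def cam(c):
    p=imaging.camera_params(c); return np.array(p["camera_matrix"]),np.array(p["xyz"]),R.from_quat(p["rotation"])
def ray(c,px,P=None):
    K,t,r=P or cam(c); u=np.array([(px[0]-K[0,2])/K[0,0],(px[1]-K[1,2])/K[1,1]])
    if c=="wrist":
        th=np.linalg.norm(u); d=np.r_[u/max(th,1e-9)*np.sin(th),np.cos(th)]
    else: d=np.r_[u,1]
    return t,r.apply(d)
def onz(c,px,z,P=None):
    t,d=ray(c,px,P); return t+d*(z-t[2])/d[2]
def proj(c,X,P=None):
    K,t,r=P or cam(c); v=r.inv().apply(np.array(X)-t)
    if c=="wrist":
        n=np.linalg.norm(v[:2]); th=np.arctan2(n,v[2]); u=v[:2]/n*th
    else: u=v[:2]/v[2]
    return u*K[[0,1],[0,1]]+K[:2,2]
def tip(c,t): return [(np.round(d["pixel"],1),round(d["confidence"],2)) for d in imaging.tip_of(c,t)[:3]]
def rel(dx,ang=None):
    "world target -> tool-frame shift mm"
    o=get_obs(); return R.from_quat(o["tool_rot"]).inv().apply(np.array(dx)-o["position"])*1000
E
python3 - <<'E'
from h import *
for px,z in (((413.8,223.8),.16),((405.2,229.7),0),((395,226.1),.13),((441.9,219.4),.16),((237.9,224.2),.003),((421.9,277.6),.027)): print("top",px,onz("top",px,z).round(4))
for px,z in (((229.1,211),.16),((237.4,264.8),0),((252.4,225.9),.13),((209.2,207.1),.16)): print("scene",px,onz("scene",px,z).round(4))
print(R.from_quat(get_obs()["tool_rot"]).as_matrix().round(3))
E
```

```text
top (413.8, 223.8) [ 0.5745 -0.1867  0.16  ]
top (405.2, 229.7) [ 0.5747 -0.197   0.    ]
top (395, 226.1) [ 0.5714 -0.1525  0.13  ]
top (441.9, 219.4) [ 0.585  -0.2445  0.16  ]
top (237.9, 224.2) [0.5779 0.2064 0.003 ]
top (421.9, 277.6) [ 0.461  -0.2333  0.027 ]
scene (229.1, 211) [ 0.5818 -0.1958  0.16  ]
scene (237.4, 264.8) [ 0.5825 -0.1896  0.    ]
scene (252.4, 225.9) [ 0.5832 -0.1448  0.13  ]
scene (209.2, 207.1) [ 0.5802 -0.2417  0.16  ]
[[ 0.     0.428 -0.904]
 [-0.    -0.904 -0.428]
 [-1.     0.    -0.   ]]
```

Scene: the station sits at around (0.578, -0.194) with yaw about +4°. The low post is at top pixel (386,229), the other at (430,225), and the board at (236,227) on the mat. I'm moving above the low post.

```bash
python3 -m inch '[[87,[-50,0,0],[0,0,0]],[87,[-5,-27,-51],[0,0,0]],[87,[-5,-27,-51],[0,0,0]],[87,[-5,-27,-51],[0,0,0]],[87,[-5,-27,-51],[0,0,0]],[87,[-5,-27,-51],[0,0,0]],[87,[-5,-27,-51],[0,0,0]],[87,[-5,-27,-51],[0,0,0]],[87,[-5,-27,-51],[0,0,0]],[87,[0,-27,-51],[0,0,0]]]' 20
python3 -m inch '[[40,[0,0,0],[-10,0,0]],[40,[0,0,0],[-10,0,0]],[40,[0,0,0],[-10,0,0]],[40,[0,0,0],[-10,0,0]],[40,[0,0,0],[-10,0,0]],[40,[0,0,0],[-10,0,0]],[40,[0,0,0],[-8,0,0]],[40,[0,0,0],[0,0,0]]]'
python3 - <<'E'
from h import *
o=get_obs(); P=cam("wrist"); im=imaging.camera("wrist"); cv2.imwrite("pics/w1.png",im[:,:,::-1])
print(P[1].round(3),P[2].as_matrix().round(2).tolist(),o["position"],R.from_quat(o["tool_rot"]).as_matrix().round(3).tolist(),o["q"])
for t,z in (("low_top",.125),("set_top",.16),("rail_mid",.16),("low",.012),("station",0)):
    for px,c in tip("wrist",t): print(t,px,c,onz("wrist",px,z,P).round(4))
E
```

```text
time: 2.15
position: [0.5877, -0.1433, 0.3166]
tool_rot: [0.692, 0.149, -0.689, 0.154]
ft_force: [0.3, -0.4, 0.8]
grip_width: 0.0871
time: 3.15
position: [0.5901, -0.1367, 0.3164]
tool_rot: [0.476, 0.521, -0.475, 0.526]
ft_force: [0.1, -0.1, 0.9]
grip_width: 0.0402
[ 0.581 -0.058  0.479] [[1.0, 0.09, 0.03], [0.1, -0.95, -0.29], [0.01, 0.29, -0.96]] [ 0.59011281 -0.13673802  0.31636675] [[0.007, 0.995, 0.095], [-0.004, 0.095, -0.995], [-1.0, 0.006, 0.005]] [-4.11498643e-01  4.07893616e-01  1.36982507e+00 -9.65604346e-04
  1.35602946e+00 -5.06892404e-01]
low_top [300.5 221.3] 0.6 [ 0.5745 -0.1469  0.125 ]
set_top [298.4 327.3] 0.6 [ 0.5815 -0.2451  0.16  ]
rail_mid [296.1 277.4] 0.97 [ 0.5754 -0.1919  0.16  ]
low [304.8 196.7] 0.64 [ 0.575  -0.1426  0.012 ]
station [303.6 233.1] 0.86 [ 0.5775 -0.1941  0.    ]
```

View pics/w1.png

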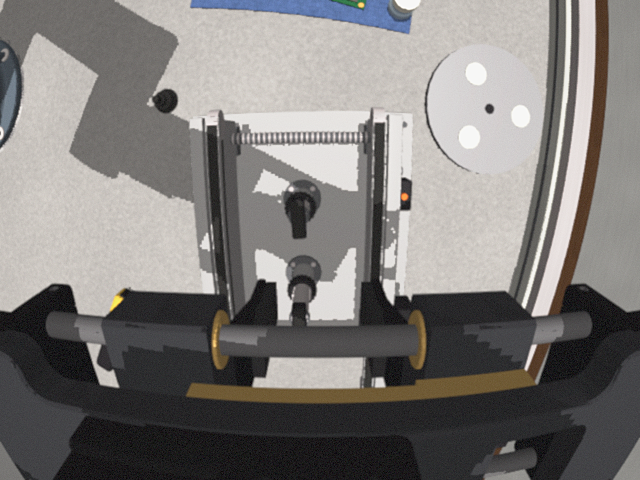

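Wrist view: the rails run vertically, with the low head at (300,221) and the set head at (298,327), partly behind the gripper bar. Next I triangulate and fit the station pose.

Run:
```python
from h import *
from scipy.optimize import least_squares
P={c:cam(c) for c in("scene","top","wrist")}
F=np.array([P[c][0][0,0] for c in P])
loc={"rail_mid":(0,0,.16),"station":(0,0,0),"set":(0,-.05,.16),"low":(0,.05,.012)}
ob=[("wrist","low_top",(300.5,221.3)),("wrist","set",(298.4,327.3)),("wrist","rail_mid",(296.1,277.4)),("wrist","low",(304.8,196.7)),("wrist","station",(303.6,233.1)),
("top","rail_mid",(413.8,223.8)),("top","station",(405.2,229.7)),("top","low_top",(395,226.1)),("top","low",(384.6,227.7)),("top","set",(441.9,219.4)),
("scene","rail_mid",(229.1,211)),("scene","station",(237.4,264.8)),("scene","low_top",(252.4,225.9)),("scene","set",(209.2,207.1))]
def pts(x,n):
    l=(0,.05,.118+x[3]) if n=="low_top" else loc[n]
    return np.r_[x[:2],0]+R.from_euler("z",x[2]).apply(l)
f=lambda x:np.concatenate([proj(c,pts(x,n),P[c])-px for c,n,px in ob])
s=least_squares(f,[.577,-.194,.07,.007],loss="soft_l1")
print(s.x.round(4),np.degrees(s.x[2]).round(2)); 
for (c,n,_),r in zip(ob,f(s.x).reshape(-1,2)): print(c,n,r.round(1))
lt=pts(s.x,"low_top");print(lt.round(4))
w=lt-[0,0,-.16]; print("rel hover",rel(lt+[0,0,.1]), get_obs()["position"])
```

```text
[ 0.5778 -0.1945  0.0682  0.0082] 3.91
wrist low_top [ 0. -2.]
wrist set [-0.4 -0.7]
wrist rail_mid [2.2 2.8]
wrist low [-0.7  1.5]
wrist station [0.1 0.2]
top rail_mid [ 3.8 -1.5]
top station [-1.  -1.3]
top low_top [-3.9 -1.3]
top low [-0.4  1.2]
top set [-0.1  1.8]
scene rail_mid [ 1.2 -1.1]
scene station [-1.3 -1.8]
scene low_top [ 1.4 -1.3]
scene set [-1.4  0.1]
[ 0.5744 -0.1447  0.1262]
rel hover [ 90.0687781  -17.01067268   5.88236347] [ 0.59015372 -0.13680144  0.31637811]
```

```bash
python3 -m inch '[[40,[10,-17,6],[1.5,0,0]],[40,[50,0,0],[0,0,0]],[40,[40,0,0],[0,0,0]],[40,[0,0,0],[0,0,0]]]'
python3 - <<'E'
from h import *
P=cam("wrist"); im=imaging.camera("wrist"); cv2.imwrite("pics/w2.png",im[:,:,::-1])
for t in ("low_top","low"):
    for px,c in tip("wrist",t): print(t,px,c,[onz("wrist",px,z,P).round(4).tolist() for z in(.12,.126,.132)])
print(rel([.5744,-.1447,.108]),get_obs()["position"])
E
```

```text
time: 3.95
position: [0.5757, -0.1458, 0.2158]
tool_rot: [0.484, 0.512, -0.482, 0.521]
ft_force: [0.4, -0.1, -0.3]
grip_width: 0.0402
low_top [315. 245.] 0.68 [[0.5743, -0.1489, 0.12], [0.5742, -0.147, 0.126], [0.5741, -0.1451, 0.132]]
low [310.9 207.8] 0.87 [[0.5697, -0.1214, 0.12], [0.5696, -0.1202, 0.126], [0.5696, -0.1189, 0.132]]
[112.06634887  -6.60318356  -3.97733229] [ 0.57894997 -0.1470639   0.22021407]
```

View pics/w2.png

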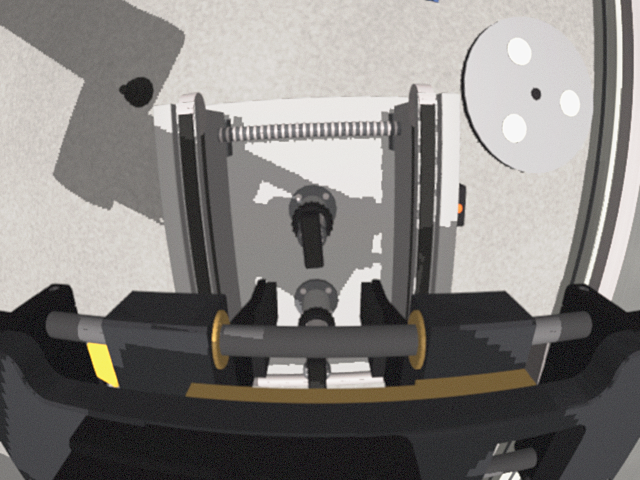

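The near view shows the low bar spanning (303–325, 212–268), between the rails and in line with the jaws. I'm descending.

```bash
python3 -m inch '[[40,[40,-3,0],[0,0,0]],[40,[40,0,0],[0,0,0]],[40,[0,0,0],[0,0,0]]]'
python3 - <<'E'
from h import *
for i in range(3): print(rel([.5744,-.1452,.108]),get_obs()["position"],get_obs()["joint_velocities"].round(3)); imaging.camera("wrist")
E
```

```text
time: 4.47
position: [0.5839, -0.1507, 0.1466]
tool_rot: [0.487, 0.503, -0.479, 0.53]
ft_force: [-0.3, -0.2, 0.6]
grip_width: 0.0395
[ 38.09588194 -10.41979341  -6.8657362 ] [ 0.58388307 -0.15068289  0.14656185] [ 0.004 -0.066 -0.06   0.     0.004 -0.   ]
[ 39.90453417 -12.16038751  -7.76009365] [ 0.58544687 -0.15134858  0.14850466] [ 0.002 -0.031 -0.032  0.001 -0.004 -0.   ]
[ 40.74506304 -12.92514752  -8.16094106] [ 0.58612126 -0.15164369  0.14941149] [ 0.001 -0.015 -0.009 -0.    -0.004 -0.001]
```

```bash
python3 -m inch '[[40,[0,-7,-4],[0,0,0]],[40,[0,-6,-4],[0,0,0]],[40,[0,0,0],[0,0,0]]]'
python3 - <<'E'
from h import *
imaging.camera("wrist"); imaging.camera("wrist");print(rel([.5744,-.1452,.108]),get_obs()["position"],R.from_quat(get_obs()["tool_rot"]).as_matrix().round(3).tolist())
E
```

```text
time: 5.0
position: [0.5735, -0.1447, 0.1532]
tool_rot: [0.488, 0.498, -0.477, 0.535]
ft_force: [0.3, 0.6, 0.1]
grip_width: 0.0403
[44.97700859 -1.97192729 -1.09420532] [ 0.57422006 -0.14509318  0.15303302] [[0.049, 0.997, 0.067], [-0.024, 0.068, -0.997], [-0.999, 0.048, 0.027]]
```

```bash
cat >> h.py <<'E'
def goto(p,yaw):
    "tool shift mm and rotvec deg to reach world p, tool x down, tool y at yaw deg"
    o=get_obs(); T=R.from_quat(o["tool_rot"]); a=np.radians(yaw)
    y=np.array([np.cos(a),np.sin(a),0]); x=np.array([0,0,-1.]); G=R.from_matrix(np.c_[x,y,np.cross(x,y)])
    print("t",round(o["time"],2),"shift",rel(p).round(1),"turn",np.degrees((T.inv()*G).as_rotvec()).round(2),"pos",o["position"].round(4),"F",o["ft_force"].round(1),"grip",round(o["grip_width"],4))
E
python3 -m inch '[[40,[10,-2,-1],[0,1.5,-2.7]],[40,[0,0,0],[0,0,0]]]'
python3 -c '
from h import *
goto([.5744,-.1452,.108],3.9);imaging.camera("wrist");goto([.5744,-.1452,.108],3.9)'
```

```text
time: 5.35
position: [0.573, -0.1446, 0.1431]
tool_rot: [0.483, 0.516, -0.483, 0.517]
ft_force: [0.6, -0.5, 0.6]
grip_width: 0.04
t 5.35 shift [35.1  1.3  0.6] turn [-0.04  0.05 -0.03] pos [ 0.573  -0.1446  0.1431] F [ 0.6 -0.5  0.6] grip 0.04
t 5.4 shift [35.5  1.5  0.8] turn [-0.03  0.05 -0.05] pos [ 0.5728 -0.1445  0.1435] F [-0.3  0.6 -0.7] grip 0.0397
```

```bash
python3 -m inch '[[40,[12,1.5,0.5],[0,0,0]],[40,[12,0,0],[0,0,0]],[40,[10,0,0],[0,0,0]],[40,[0,0,0],[0,0,0]]]'
python3 -c '
from h import *
goto([.5744,-.1452,.108],3.9);imaging.camera("wrist");goto([.5744,-.1452,.108],3.9)'
```

```text
time: 5.9
position: [0.5737, -0.1445, 0.1068]
tool_rot: [0.483, 0.516, -0.483, 0.517]
ft_force: [-0.7, -0.3, -0.5]
grip_width: 0.0401
t 5.9 shift [-1.2  0.7  0.8] turn [-0.03  0.04 -0.03] pos [ 0.5737 -0.1445  0.1068] F [-0.7 -0.3 -0.5] grip 0.0401
t 5.95 shift [-0.7  0.4  0.6] turn [-0.02  0.07 -0.07] pos [ 0.574  -0.1446  0.1073] F [ 0.1  0.3 -0.1] grip 0.0398
```

Now close on the bar.

```bash
python3 -m inch '[[8,[0,0,0],[0,0,0]],[8,[0,0,0],[0,0,0]],[8,[0,0,0],[0,0,0]],[8,[0,0,0],[0,0,0]]]' 30
python3 - <<'E'
from h import *
goto([.5744,-.1452,.108],3.9); im=imaging.camera("top"); print(tip("top","low_top"))
goto([.5744,-.1452,.108],3.9)
E
```

```text
time: 6.45
position: [0.5725, -0.1448, 0.1079]
tool_rot: [0.482, 0.517, -0.483, 0.517]
ft_force: [-1.2, 0.2, 0.1]
grip_width: 0.0163
t 6.45 shift [-0.1  1.9  0.6] turn [0.03 0.08 0.11] pos [ 0.5725 -0.1448  0.1079] F [-1.2  0.2  0.1] grip 0.0163
[]
t 6.55 shift [-0.1  1.7  0.5] turn [0.02 0.07 0.1 ] pos [ 0.5726 -0.1448  0.1079] F [-3.2 -0.4  1. ] grip 0.0162
```

```bash
python3 -m inch '[[8,[0,0,0],[0,0,0]],[8,[0,0,0],[0,0,0]],[8,[0,0,0],[0,0,0]]]' 40; python3 -c '
from h import *
goto([.5744,-.1452,.108],3.9)'
```

```text
time: 6.92
position: [0.5725, -0.1448, 0.1079]
tool_rot: [0.482, 0.517, -0.483, 0.517]
ft_force: [-2.1, -0.9, 0.6]
grip_width: 0.0158
t 6.92 shift [-0.1  1.9  0.5] turn [0.02 0.07 0.1 ] pos [ 0.5725 -0.1448  0.1079] F [-2.1 -0.9  0.6] grip 0.0158
```

```bash
python3 -m inch '[[8,[0,0,0],[-6,0,0]],[8,[0,0,0],[-8,0,0]],[8,[0,0,0],[-8,0,0]],[8,[0,0,0],[-8,0,0]]]'; python3 -c '
from h import *
goto([.5725,-.1448,.108],3.9)'
```

```text
time: 7.42
position: [0.573, -0.1446, 0.1079]
tool_rot: [0.327, 0.627, -0.328, 0.626]
ft_force: [-2.4, 0.1, 0.5]
grip_width: 0.0155
t 7.42 shift [-0.1 -0.5 -0.1] turn [3.086e+01 2.000e-02 5.000e-02] pos [ 0.573  -0.1446  0.1079] F [-2.4  0.1  0.5] grip 0.0155
```

```bash
python3 -m inch '[[8,[0,0,0],[-8,0,0]],[8,[0,0,0],[-8,0,0]],[8,[0,0,0],[-8,0,0]],[8,[0,0,0],[-8,0,0]],[8,[0,0,0],[-6,0,0]],[8,[0,0,0],[-4,0,0]],[8,[0,0,0],[0,0,0]]]'; python3 -c '
from h import *
goto([.5725,-.1448,.108],3.9);print(get_obs()["moment"],get_obs()["q"].round(2))'
```

```text
time: 8.3
position: [0.5734, -0.1439, 0.1079]
tool_rot: [0.075, 0.703, -0.074, 0.703]
ft_force: [-2.3, -0.9, 0.2]
grip_width: 0.0159
t 8.3 shift [-0.1 -1.1 -0.7] turn [ 7.402e+01 -8.000e-02 -7.000e-02] pos [ 0.5734 -0.1439  0.1079] F [-2.3 -0.9  0.2] grip 0.0159
[-0.07433447  0.30762209 -0.14273369] [-0.44  0.63  1.62  0.    0.89 -1.8 ]
```

```bash
python3 -m inch '[[8,[-5,0,0],[0,0,0]],[8,[-7,0,0],[0,0,0]],[8,[-7,0,0],[0,0,0]],[8,[-5,0,0],[0,0,0]],[8,[0,0,0],[0,0,0]]]'; python3 -c '
from h import *
goto([.5734,-.1439,.108],77.9)'
```

```text
time: 8.93
position: [0.573, -0.1437, 0.1308]
tool_rot: [0.076, 0.704, -0.075, 0.702]
ft_force: [-1.5, -1.5, -5.1]
grip_width: 0.0159
t 8.93 shift [22.8 -0.1  0.5] turn [-0.16 -0.13 -0.14] pos [ 0.573  -0.1437  0.1308] F [-1.5 -1.5 -5.1] grip 0.0159
```

```bash
python3 -m inch '[[8,[-4,0,0],[0,0,0]],[8,[-4,0,0],[0,0,0]],[8,[-3,0,0],[0,0,0]]]'; for i in 1 2 3; do python3 -m inch '[[8,[-2.5,0,0],[0,0,0]],[8,[-2.5,0,0],[0,0,0]]]'|grep -E "pos|force|time"; done
```

```text
time: 9.3
position: [0.5728, -0.1437, 0.1421]
tool_rot: [0.077, 0.704, -0.075, 0.702]
ft_force: [0.5, -2.4, -7.9]
grip_width: 0.0156
time: 9.55
position: [0.5728, -0.1437, 0.1475]
ft_force: [0.4, -1.9, -8.3]
time: 9.8
position: [0.5715, -0.1433, 0.1483]
ft_force: [4.3, -3.6, -27.7]
time: 10.05
position: [0.5716, -0.1434, 0.1483]
ft_force: [4.7, -3.1, -24.8]
```

Top stop found at TCP z ≈ 0.1483 (lift 52). Down 10 mm to level.

```bash
python3 -m inch '[[8,[4,0,0],[0,0,0]],[8,[4,0,0],[0,0,0]],[8,[2,0,0],[0,0,0]],[8,[0,0,0],[0,0,0]]]'
python3 - <<'E'
from h import *
goto([.573,-.1439,.138],77.9)
for c in("scene","wrist"): im=imaging.camera(c); cv2.imwrite(f"pics/{c}3.png",im[:,:,::-1])
goto([.573,-.1439,.138],77.9)
a=cv2.imread("pics/scene3.png")[150:310,130:330]; cv2.imwrite("pics/s3c.png",cv2.resize(a,None,fx=4,fy=3.7,interpolation=3))
E
```

```text
time: 10.55
position: [0.573, -0.1438, 0.1434]
tool_rot: [0.077, 0.704, -0.075, 0.702]
ft_force: [-0.2, -1.9, -6.2]
grip_width: 0.016
t 10.55 shift [ 5.4 -0.1 -0. ] turn [-0.2  -0.19 -0.17] pos [ 0.573  -0.1438  0.1434] F [-0.2 -1.9 -6.2] grip 0.016
t 10.65 shift [ 5.3 -0.1 -0.3] turn [-0.2  -0.17 -0.18] pos [ 0.5733 -0.1439  0.1433] F [-2.  -1.  -1.6] grip 0.0159
```

View pics/s3c.png

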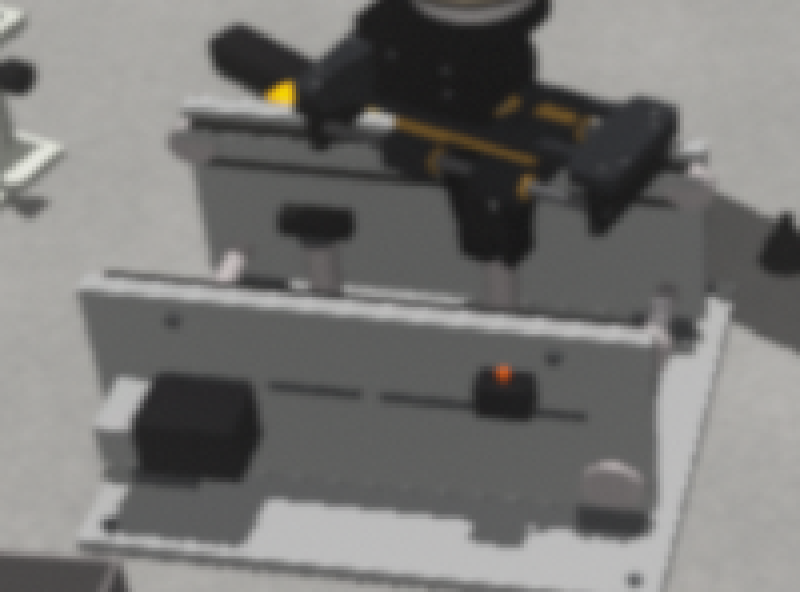

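Post drawn up in the jaws at crop pixel (500,250). It still sits about 5 mm above level.

```bash
python3 -m inch '[[8,[3,0,0],[0,0,0]],[8,[3,0,0],[0,0,0]],[8,[1,0,0],[0,0,0]],[8,[0,0,0],[0,0,0]]]'; python3 -c '
from h import *
goto([.573,-.1439,.1382],77.9);imaging.camera("wrist");goto([.573,-.1439,.1382],77.9)'
```

```text
time: 11.15
position: [0.5735, -0.1439, 0.1371]
tool_rot: [0.077, 0.704, -0.075, 0.702]
ft_force: [-1.8, -0.3, 2.3]
grip_width: 0.0159
t 11.15 shift [-1.1 -0.1 -0.5] turn [-0.2  -0.13 -0.17] pos [ 0.5735 -0.1439  0.1371] F [-1.8 -0.3  2.3] grip 0.0159
t 11.2 shift [-1.1 -0.1 -0.5] turn [-0.2  -0.13 -0.17] pos [ 0.5735 -0.1439  0.1371] F [-3.4 -0.4  2.1] grip 0.0155
```

```bash
python3 -m inch '[[8,[-1.2,0,0],[0,0,0]],[8,[0,0,0],[5,0,0]],[8,[0,0,0],[8,0,0]],[8,[0,0,0],[8,0,0]],[8,[0,0,0],[6,0,0]]]'; python3 -c '
from h import *
goto([.573,-.1445,.1382],3.9);print(get_obs()["moment"])'
```

```text
time: 11.82
position: [0.5733, -0.1444, 0.1372]
tool_rot: [0.241, 0.666, -0.241, 0.664]
ft_force: [-3.1, -1.1, 1.5]
grip_width: 0.0161
t 11.82 shift [-1.  -0.3 -0.2] turn [46.23 -0.17  0.11] pos [ 0.5733 -0.1444  0.1372] F [-3.1 -1.1  1.5] grip 0.0161
[-0.0166123   0.29867511  0.06061332]
```

```bash
python3 -m inch '[[8,[-2,0,0],[0,0,0]],[8,[-1,0,0],[0,0,0]],[8,[0,0,0],[0,0,0]]]'; python3 -c '
from h import *
goto([.573,-.1445,.1382],3.9)'
```

```text
time: 12.2
position: [0.573, -0.1442, 0.1382]
tool_rot: [0.24, 0.667, -0.239, 0.663]
ft_force: [-1.3, -1.4, -1.8]
grip_width: 0.0157
t 12.2 shift [-0.  -0.2  0.2] turn [46.48 -0.25  0.18] pos [ 0.573  -0.1442  0.1382] F [-1.3 -1.4 -1.8] grip 0.0157
```

```bash
python3 -m inch '[[8,[0,0,0],[6,0,0]],[8,[0,0,0],[8,0,0]],[8,[0,0,0],[8,0,0]],[8,[0,0,0],[8,0,0]],[8,[0,0,0],[8,0,0]]]'; python3 -c '
from h import *
goto([.573,-.1445,.1382],3.9);print(get_obs()["moment"])'; python3 -m inch '[[8,[0,0,0],[6,0,0]],[8,[0,0,0],[4,0,0]],[8,[0,0,0],[3,0,0]],[8,[0,0,0],[0,0,0]]]';python3 -c '
from h import *
goto([.573,-.1445,.1382],3.9);print(get_obs()["moment"])'
```

```text
time: 12.82
position: [0.5726, -0.1446, 0.1382]
tool_rot: [0.446, 0.55, -0.448, 0.546]
ft_force: [-2.7, -0.8, -3.2]
grip_width: 0.0158
t 12.82 shift [-0.   0.4 -0. ] turn [ 7.64 -0.11  0.33] pos [ 0.5726 -0.1446  0.1382] F [-2.7 -0.8 -3.2] grip 0.0158
[-0.24880098  0.06778183  0.05737359]
time: 13.32
position: [0.5723, -0.1448, 0.1382]
tool_rot: [-0.505, -0.495, 0.509, -0.491]
ft_force: [-0.6, -0.3, -4.1]
grip_width: 0.0161
t 13.32 shift [ 0.   0.7 -0.3] turn [-5.47 -0.02  0.4 ] pos [ 0.5723 -0.1448  0.1382] F [-0.6 -0.3 -4.1] grip 0.0161
[-0.24196014  0.07036911  0.20927442]
```

```bash
python3 -m inch '[[8,[0,0,0],[3,0,0]],[8,[0,0,0],[3,0,0]]]';python3 -c '
from h import *
goto([.573,-.1445,.1382],3.9);print(get_obs()["moment"])'
```

```text
time: 13.58
position: [0.572, -0.1447, 0.1383]
tool_rot: [-0.528, -0.469, 0.533, -0.466]
ft_force: [-0.7, 0.3, -3.0]
grip_width: 0.0165
t 13.57 shift [ 0.1  0.9 -0.3] turn [-11.18   0.05   0.45] pos [ 0.572  -0.1447  0.1383] F [-0.7  0.3 -3. ] grip 0.0165
[0.08957209 0.01915905 0.90973154]
```

Moment jumped to 0.9 N m, so the head is at its stop. I'm realigning the jaws and testing the lock with a small pull and push.

```bash
python3 -m inch '[[8,[0,0,0],[-5,0,0]],[8,[0,0,0],[-3,0,0]],[8,[-2,0,0],[0,0,0]],[8,[-2,0,0],[0,0,0]]]';python3 -c '
from h import *
goto([.573,-.1445,.1382],3.9);print(get_obs()["moment"])';  python3 -m inch '[[8,[2,0,0],[0,0,0]],[8,[2,0,0],[0,0,0]],[8,[2,0,0],[0,0,0]]]';python3 -c '
from h import *
goto([.573,-.1445,.1382],3.9);print(get_obs()["moment"])'
```

```text
time: 14.08
position: [0.5717, -0.144, 0.1399]
tool_rot: [0.493, 0.507, -0.497, 0.502]
ft_force: [1.5, -1.4, -22.3]
grip_width: 0.0157
t 14.07 shift [1.7 1.4 0.6] turn [-2.77 -0.07  0.53] pos [ 0.5717 -0.144   0.1399] F [  1.5  -1.4 -22.3] grip 0.0157
[-0.44790767 -0.70567462 -0.07802616]
time: 14.45
position: [0.5725, -0.1444, 0.1377]
tool_rot: [0.493, 0.507, -0.497, 0.503]
ft_force: [-2.9, -0.5, 3.3]
grip_width: 0.0161
t 14.45 shift [-0.5  0.5  0.1] turn [-2.78  0.    0.4 ] pos [ 0.5725 -0.1444  0.1377] F [-2.9 -0.5  3.3] grip 0.0161
[-0.01133272  0.59472434  0.041925  ]
```

```bash
python3 -m inch '[[40,[0,0,0],[0,0,0]],[40,[0,0,0],[0,0,0]],[40,[0,0,0],[0,0,0]],[40,[-12,0,0],[0,0,0]],[40,[-30,0,0],[0,0,0]],[40,[-50,0,0],[0,0,0]],[40,[-50,0,0],[0,0,0]],[40,[0,0,0],[0,0,0]]]';python3 - <<'E'
from h import *
P=cam("wrist"); im=imaging.camera("wrist"); cv2.imwrite("pics/w4.png",im[:,:,::-1])
goto([.573,-.1445,.25],3.9)
for t in ("low_top","set_top","rail_mid","station","board"):
    for px,c in tip("wrist",t): print(t,px,c,onz("wrist",px,{"station":0,"board":.003}.get(t,.16),P).round(4))
im=imaging.camera("top");
for t in ("low_top","set_top","board"): print(t,tip("top",t))
E
```

```text
time: 15.45
position: [0.577, -0.1446, 0.2884]
tool_rot: [0.496, 0.503, -0.495, 0.506]
ft_force: [0.6, -0.3, 0.4]
grip_width: 0.0397
t 15.5 shift [36.  -2.5  0.5] turn [-2.81  0.03  0.02] pos [ 0.5755 -0.144   0.286 ] F [0.  0.5 0. ] grip 0.0401
low_top [312.6 230.2] 0.78 [ 0.5727 -0.1449  0.16  ]
set_top [321.  335.6] 0.79 [ 0.5816 -0.2437  0.16  ]
rail_mid [316.7 285.7] 0.95 [ 0.5769 -0.1939  0.16  ]
rail_mid [320.3 334.8] 0.71 [ 0.581  -0.2429  0.16  ]
station [316.8 233.3] 0.97 [ 0.5769 -0.1924 -0.    ]
low_top [(array([418.6, 277.4]), 0.53)]
set_top []
board [(array([233.3, 229.6]), 0.96)]
```

View pics/w4.png

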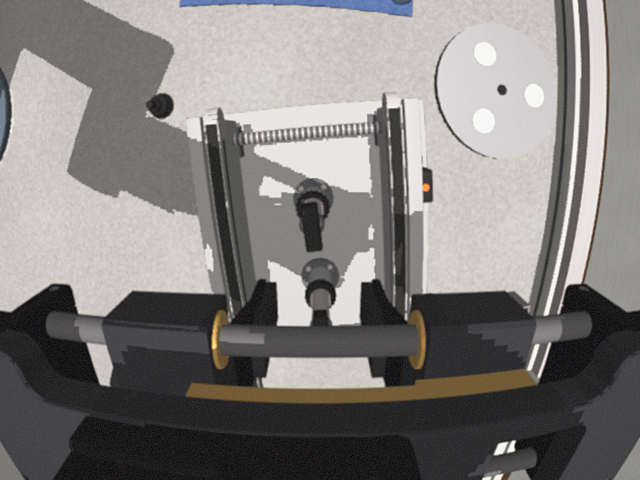

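The wrist view shows the low head at (312,228) level with the set head, seen as 99 mm apart when both are taken at z = 0.16. I'm checking head alignment on an orthophoto while moving over the board.

```bash
python3 - <<'E'
from h import *
import pickle
P=cam("wrist") # arm still at w4 pose
im=cv2.imread("pics/w4.png")
s=4000; x=np.arange(.49,.66,1/s); y=np.arange(-.09,-.20,-1/s)
m=np.array([[proj("wrist",(a,b,.16),P) for a in x] for b in y],np.float32)
o=cv2.remap(im,m[...,0],m[...,1],1)
for d in (0,):
    a=np.radians(3.9); 
    for off in (-.007,.007):
        p=[(.5727+off*np.cos(a)-t*np.sin(a),-.1449+off*np.sin(a)+t*np.cos(a)) for t in(-.045,.045)]
        cv2.line(o,*[(int((q[0]-.49)*s),int((-.09-q[1])*s)) for q in p],(0,0,255),1)
cv2.imwrite("pics/ortho.png",o); print(o.shape)
E
python3 -m inch '[[60,[0,0,-40],[0,0,0]],[60,[0,0,-50],[3,0,0]],[60,[0,0,-50],[3,0,0]],[60,[0,0,-50],[3,0,0]],[60,[0,0,-50],[3,0,0]],[60,[0,0,-50],[3,0,0]],[60,[0,0,-40],[0,0,0]],[60,[0,0,0],[0,0,0]]]'
python3 - <<'E'
from h import *
P=cam("wrist"); goto([.57,.205,.25],-12.7); im=imaging.camera("wrist"); cv2.imwrite("pics/w5.png",im[:,:,::-1])
Pt=cam("top")
def rectz(mask,c,z,P):
    k,_=cv2.findContours(mask.astype(np.uint8),0,2); k=max(k,key=cv2.contourArea)[:,0]
    q=np.array([onz(c,p,z,P)[:2] for p in k],np.float32)
    return cv2.minAreaRect(q*1000)
for px,cf in tip("wrist","board"): print(px,cf,onz("wrist",px,.003,P).round(4))
for d in imaging.cut_out("wrist","board")[:1]: print(d["box"],d["confidence"],rectz(d["pixels"],"wrist",.006,P))
im=imaging.camera("top")
for px,cf in tip("top","board"): print(px,cf,onz("top",px,.003,Pt).round(4))
for d in imaging.cut_out("top","board")[:1]: print(d["box"],d["confidence"],rectz(d["pixels"],"top",.006,Pt))
E
```

```text
(441, 681, 3)
time: 16.95
position: [0.6072, 0.1921, 0.2787]
tool_rot: [-0.557, -0.436, 0.562, -0.429]
ft_force: [-1.1, -0.5, 0.8]
grip_width: 0.0605
t 16.95 shift [ 29.1 -38.9  -3.1] turn [-1.94 -0.01  0.68] pos [0.6072 0.1921 0.2787] F [-1.1 -0.5  0.8] grip 0.0605
[286.2 197.5] 0.97 [0.5667 0.2037 0.003 ]
[286.7, 192.6, 135.2, 145.1] 0.73 ((567.4427490234375, 207.12774658203125), (170.4517822265625, 152.0947265625), 79.11133575439453)
[238.2 229.8] 0.61 [0.5644 0.2052 0.003 ]
[245.6, 231.7, 63.5, 73.2] 0.93 ((564.1971435546875, 188.93035888671875), (135.34654235839844, 152.0079803466797), 78.1772232055664)
```

View pics/ortho.png

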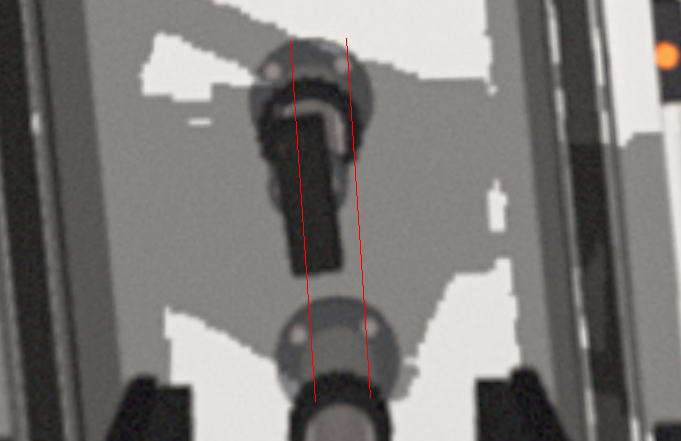

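View pics/w5.png

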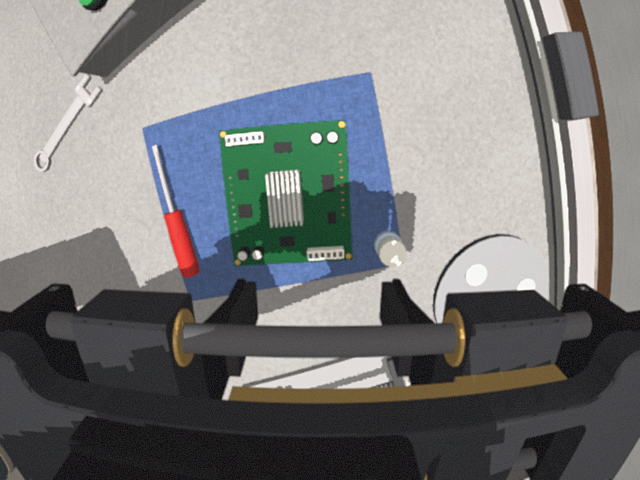

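The ortho shows the bar running parallel to the rails within about 1°. In the wrist view the board's heat sink is at (284,198), with the screwdriver and jar clear of it. I'm going down in stages.

```bash
python3 -m inch '[[60,[20,-25,-2],[-3.7,0,0.7]],[60,[20,-17,0],[0,0,0]],[60,[20,0,0],[0,0,0]],[60,[0,0,0],[0,0,0]]]'
python3 - <<'E'
from h import *
imaging.camera("top");imaging.camera("top")
P=cam("wrist"); goto([.5667,.205,.10],-10.9); im=imaging.camera("wrist"); cv2.imwrite("pics/w6.png",im[:,:,::-1])
for px,cf in tip("wrist","board"): print(px,cf,onz("wrist",px,.003,P).round(4))
for d in imaging.cut_out("wrist","board")[:1]:
    k,_=cv2.findContours(d["pixels"].astype(np.uint8),0,2); k=max(k,key=cv2.contourArea)[:,0]
    print(d["confidence"],cv2.minAreaRect(np.array([onz("wrist",p,.006,P)[:2] for p in k],np.float32)*1000))
# sink: bright low-saturation pixels inside the board outline, on plane z=.036
    hsv=cv2.cvtColor(im,cv2.COLOR_RGB2HSV); q=cv2.fillPoly(np.zeros((480,640),np.uint8),[k],1)
    m=((hsv[...,1]<40)&(hsv[...,2]>70)&(q>0)).astype(np.uint8); m=cv2.morphologyEx(m,3,np.ones((5,5)))
    n,l,s,ce=cv2.connectedComponentsWithStats(m)
    for i in range(1,n):
        if s[i,4]>150:
            c,_=cv2.findContours((l==i).astype(np.uint8),0,2)
            print(ce[i],s[i,4],cv2.minAreaRect(np.array([onz("wrist",p,.036,P)[:2] for p in c[0][:,0]],np.float32)*1000))
goto([.5667,.205,.10],-10.9)
E
```

```text
time: 17.75
position: [0.5665, 0.195, 0.2196]
tool_rot: [0.549, 0.446, -0.547, 0.448]
ft_force: [-0.5, 0.5, -0.8]
grip_width: 0.0601
t 17.85 shift [121.4  -4.3  -8.9] turn [-0.66 -0.08 -0.42] pos [0.5682 0.1954 0.2214] F [0.6 0.1 1.2] grip 0.0598
[313.7 196.8] 0.56 [0.5672 0.208  0.003 ]
0.9 ((567.9951171875, 206.5155792236328), (171.92408752441406, 152.4626007080078), 79.23947143554688)
[270.64227642 129.4195122 ] 615 ((542.5595703125, 284.4744873046875), (12.305843353271484, 43.230918884277344), 77.10423278808594)
[364.57961783 134.41401274] 314 ((626.9366455078125, 262.3612365722656), (12.303470611572266, 29.239534378051758), 79.87028503417969)
[314.         142.08095238] 210 ((579.2464599609375, 263.9424743652344), (10.333051681518555, 16.715740203857422), 78.3292007446289)
[314.4329532  202.17066457] 2543 ((568.0421752929688, 207.66635131835938), (63.3942985534668, 37.3477668762207), 79.00021362304688)
[363.82587065 185.91044776] 201 ((616.36181640625, 213.59912109375), (17.40695571899414, 11.514273643493652), 79.93631744384766)
[354.67168675 266.26807229] 664 ((595.0211181640625, 136.2625274658203), (16.762317657470703, 42.76505661010742), 79.79314422607422)
t 18.0 shift [121.9  -4.8  -8.2] turn [-0.62 -0.11 -0.51] pos [0.5687 0.196  0.2219] F [-0.5 -0.5 -0.6] grip 0.0599
```

```bash
python3 -m inch '[[60,[20,-2,-9],[-0.6,0,-0.5]],[60,[25,0,-1],[0,0,0]],[60,[25,0,0],[0,0,0]],[60,[25,0,0],[0,0,0]],[60,[20,0,0],[0,0,0]],[60,[20,0,0],[0,0,0]],[60,[0,0,0],[0,0,0]]]'
python3 -c '
from h import *
imaging.camera("top");imaging.camera("top");goto([.568,.207,.012],-10.9)'
```

```text
time: 18.88
position: [0.5691, 0.2105, 0.078]
tool_rot: [0.545, 0.452, -0.544, 0.45]
ft_force: [0.2, -0.1, 0.3]
grip_width: 0.0598
t 18.98 shift [68.  -2.1  4.4] turn [ 0.18 -0.27 -0.11] pos [0.5707 0.2107 0.08  ] F [-0.2  0.7 -0.2] grip 0.06
```

```bash
python3 -m inch '[[60,[12,-2,4],[0,-0.3,0]],[60,[14,0,0],[0,0,0]],[60,[14,0,0],[0,0,0]],[60,[10,0,0],[0,0,0]],[60,[6,0,0],[0,0,0]],[60,[0,0,0],[0,0,0]]]'
python3 -c '
from h import *
imaging.camera("top");goto([.568,.207,.012],-10.9)'
```

```text
time: 19.73
position: [0.5694, 0.2072, 0.0215]
tool_rot: [0.546, 0.45, -0.543, 0.452]
ft_force: [-0.1, -0.0, -0.2]
grip_width: 0.0601
t 19.77 shift [ 9.8 -1.6  0.6] turn [ 0.18 -0.04 -0.32] pos [0.5696 0.2073 0.0219] F [ 1.5  0.7 -0.3] grip 0.0602
```

```bash
python3 -m inch '[[60,[5,-1.5,0],[0,0,-0.3]],[60,[4,0,0],[0,0,0]],[60,[0,0,0],[0,0,0]],[30,[0,0,0],[0,0,0]],[30,[0,0,0],[0,0,0]],[30,[0,0,0],[0,0,0]],[30,[0,0,0],[0,0,0]],[30,[0,0,0],[0,0,0]]]' 35
python3 -c '
from h import *
goto([.568,.207,.012],-10.9)'
```

```text
time: 20.78
position: [0.5689, 0.2078, 0.0135]
tool_rot: [0.545, 0.451, -0.544, 0.451]
ft_force: [-1.3, 0.4, -0.7]
grip_width: 0.0357
t 20.77 shift [ 1.5 -0.8  1. ] turn [ 0.17 -0.09 -0.13] pos [0.5689 0.2078 0.0135] F [-1.3  0.4 -0.7] grip 0.0357
```

```bash
python3 -m inch '[[30,[-8,0,0],[0,0,0]],[30,[-18,0,0],[0,0,0]],[30,[-30,0,0],[0,0,0]],[30,[-30,0,0],[0,0,0]],[30,[-30,0,0],[0,0,0]],[30,[-30,0,0],[0,0,0]],[30,[-30,0,0],[0,0,0]],[30,[-30,0,0],[0,0,0]],[30,[-20,0,0],[0,0,0]],[30,[0,0,0],[0,0,0]]]'
python3 -c '
from h import *
goto([.5778,-.1945,.25],4.2)'
```

```text
time: 22.02
position: [0.5661, 0.2072, 0.2555]
tool_rot: [0.546, 0.45, -0.542, 0.452]
ft_force: [0.5, -0.2, -2.7]
grip_width: 0.0356
t 22.02 shift [  5.   86.  392.6] turn [-14.9   -0.1   -0.35] pos [0.5661 0.2072 0.2555] F [ 0.5 -0.2 -2.7] grip 0.0356
```

```bash
python3 -m inch '[[30,[-10,0,0],[-5,0,0]],[30,[-10,0,0],[-5,0,0]],[30,[0,0,0],[-5,0,0]],[30,[0,-2,25],[0,0,0]],[30,[0,-2,45],[0,0,0]],[30,[0,-2,45],[0,0,0]],[30,[0,-2,45],[0,0,0]],[30,[0,-2,45],[0,0,0]],[30,[0,-2,45],[0,0,0]],[30,[0,-2,45],[0,0,0]],[30,[0,-2,35],[0,0,0]],[30,[0,0,20],[0,0,0]]]'
python3 -c '
from h import *
goto([.5778,-.1945,.25],4.2)'
```

```text
time: 23.52
position: [0.5689, -0.1505, 0.265]
tool_rot: [0.475, 0.527, -0.48, 0.516]
ft_force: [-0.1, 0.2, -2.1]
grip_width: 0.0357
t 23.52 shift [14.6  5.2 44.7] turn [ 0.89 -0.35  0.92] pos [ 0.5689 -0.1505  0.265 ] F [-0.1  0.2 -2.1] grip 0.0357
```

```bash
python3 -m inch '[[30,[5,5,20],[0.9,-0.3,0.9]],[30,[5,1,15],[0,0,0]],[30,[0,0,0],[0,0,0]],[30,[0,0,0],[0,0,0]]]'
python3 - <<'E'
from h import *
imaging.camera("top");imaging.camera("top");goto([.5778,-.1945,.22],4.2)
P=cam("wrist"); im=imaging.camera("wrist"); cv2.imwrite("pics/w7.png",im[:,:,::-1]); np.savez("w7.npz",K=P[0],t=P[1],q=P[2].as_quat())
for t in("rail_mid","station","board"):
  for px,cf in tip("wrist",t): print(t,px,cf,onz("wrist",px,{"rail_mid":.16,"station":0,"board":get_obs()["position"][2]-.0105}[t],P).round(4))
goto([.5778,-.1945,.22],4.2)
E
```

```text
time: 24.02
position: [0.5775, -0.1849, 0.2523]
tool_rot: [0.482, 0.519, -0.481, 0.516]
ft_force: [0.3, -0.1, -2.5]
grip_width: 0.036
t 24.12 shift [32.6 -0.4  9.7] turn [-0.05 -0.21  0.09] pos [ 0.5775 -0.1849  0.2526] F [ 0.7  0.6 -2.7] grip 0.036
board [317.3 291.7] 0.73 [ 0.5769 -0.1855  0.2424]
t 24.32 shift [32.8 -0.5  9.2] turn [-0.06 -0.17  0.06] pos [ 0.5777 -0.1854  0.2529] F [ 0.5 -0.7 -1.8] grip 0.0361
```

View pics/w7.png

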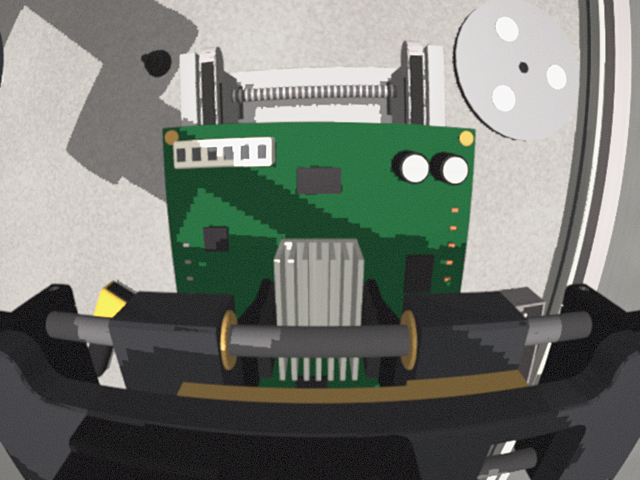

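Wrist view: board held straight with its heat sink centred. The rail ends show at (208,85) and (415,80), so I'm overlaying the expected belt edges on them.

Run:
```python
from h import *
d=np.load("w7.npz"); P=(d["K"],d["t"],R.from_quat(d["q"])); im=cv2.imread("pics/w7.png")
S=np.array([.5775,-.194,0]); Z=R.from_euler("z",4.1,degrees=True)
x0,y0,x1,y1=150,20,470,140; k=2.5
o=cv2.resize(im[y0:y1,x0:x1],None,fx=k,fy=4,interpolation=2)
for lx,z,c in ((-.091,.166,(0,255,0)),(-.079,.166,(0,0,255)),(-.067,.16,(255,128,0)),(.067,.16,(255,128,0)),(.079,.166,(0,0,255)),(.091,.166,(0,255,0)),(-.14,.012,(255,0,255)),(.14,.012,(255,0,255))):
    L=.15 if z>.1 else .16
    p=[proj("wrist",S+Z.apply((lx,ly,z)),P) for ly in(.06,L)]
    cv2.line(o,*[(int((q[0]+.5-x0)*k),int((q[1]+.5-y0)*4)) for q in p],c,1)
cv2.imwrite("pics/w7c.png",o)
```

```text
(no output)
```

View pics/w7c.png

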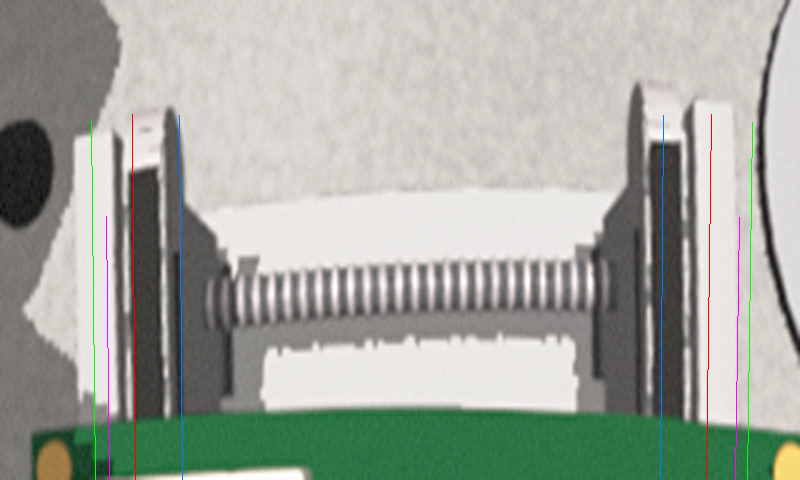

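Run:
```python
from h import *
d=np.load("w7.npz"); P=(d["K"],d["t"],R.from_quat(d["q"]))
b=[onz("wrist",p,.2455,P) for p in((163.5,128),(475.5,128))]; print("board far corners mid",np.mean(b,0).round(4),"yaw",np.degrees(np.arctan2(*(b[1]-b[0])[[1,0]])),np.linalg.norm(b[1]-b[0]))
print("expected mid",np.array([.5775,-.185])+.085*np.array([-np.sin(np.radians(4.2)),np.cos(np.radians(4.2))]))
for row,px in ((55,(181.2,196.2,428,443.5)),(118,(182,197,429,444))):
    q=np.array([onz("wrist",(u,row),.166,P) for u in px]); m=q.mean(0); print(row,q[:,0].round(4),q[:,1].round(4),"mid",m.round(4),"widths",np.diff(q[:,0]).round(4))
    for yaw in (4,5,6): print(yaw,"x at y=-.194:",(m[0]-(-.194-m[1])*-np.tan(np.radians(yaw))*-1).round(4) if 0 else (m[0]+(m[1]+.194)*np.tan(np.radians(yaw))).round(4))
im=cv2.imread("pics/w7.png")
# belt/lip corners: both rail plates' far ends
for u,v in((188,53),(436,46)): print(onz("wrist",(u,v),.166,P).round(4))
```

```text
board far corners mid [ 0.5718 -0.1013  0.2455] yaw 4.197680261513321 0.14931182186534434
expected mid [ 0.57127475 -0.10022827]
55 [0.4727 0.4839 0.6416 0.6527] [-0.0545 -0.0549 -0.0445 -0.0425] mid [ 0.5627 -0.0491  0.166 ] widths [0.0112 0.1576 0.0112]
4 x at y=-.194: 0.5729
5 x at y=-.194: 0.5754
6 x at y=-.194: 0.578
118 [0.4765 0.4877 0.6456 0.6564] [-0.0996 -0.0996 -0.0887 -0.0872] mid [ 0.5666 -0.0938  0.166 ] widths [0.0112 0.1579 0.0108]
4 x at y=-.194: 0.5736
5 x at y=-.194: 0.5753
6 x at y=-.194: 0.5771
[ 0.4777 -0.0532  0.166 ]
[ 0.6469 -0.0369  0.166 ]
```

Board pose in the image matches the TCP within 1 mm. The lip gap measures 158 mm, and its centreline gives station yaw ≈ 5.1° with centre (0.5756, -0.194). I'm lowering in steps with that.

```bash
python3 -m inch '[[30,[10,-2,6],[-0.9,0,0]],[30,[15,0,3],[0,0,0]],[30,[12,0,0],[0,0,0]],[30,[10,0,0],[0,0,0]],[30,[0,0,0],[0,0,0]],[30,[0,0,0],[0,0,0]]]'
python3 -c '
from h import *
imaging.camera("top");goto([.5756,-.194,.1705],5.1)'
```

```text
time: 25.08
position: [0.5756, -0.1945, 0.2014]
tool_rot: [0.477, 0.524, -0.477, 0.52]
ft_force: [0.2, 0.2, -2.1]
grip_width: 0.0358
t 25.12 shift [30.9  0.2 -0.3] turn [ 0.01 -0.25  0.17] pos [ 0.5756 -0.1945  0.2014] F [-0.5 -0.7 -3.4] grip 0.0359
```

Straight on target. I'll stop just above lip height for one verifying look.

```bash
python3 -m inch '[[30,[8,0,0],[0,-0.2,0.2]],[30,[8,0,0],[0,0,0]],[30,[0,0,0],[0,0,0]],[30,[0,0,0],[0,0,0]]]'
python3 - <<'E'
from h import *
imaging.camera("top");goto([.5756,-.194,.1705],5.1)
P=cam("wrist"); im=imaging.camera("wrist"); cv2.imwrite("pics/w8.png",im[:,:,::-1]); np.savez("w8.npz",K=P[0],t=P[1],q=P[2].as_quat())
x0,y0,x1,y1=130,30,530,200
cv2.imwrite("pics/w8c.png",cv2.resize(im[y0:y1,x0:x1,::-1],None,fx=2,fy=3.5,interpolation=2))
E
```

```text
time: 25.62
position: [0.576, -0.1945, 0.1851]
tool_rot: [0.478, 0.521, -0.477, 0.522]
ft_force: [-0.3, -0.3, -2.2]
grip_width: 0.0357
t 25.68 shift [14.6 -0.3 -0.5] turn [ 0.02  0.01 -0.12] pos [ 0.576  -0.1945  0.1851] F [ 0.2  0.4 -1.8] grip 0.0356
```

View pics/w8c.png

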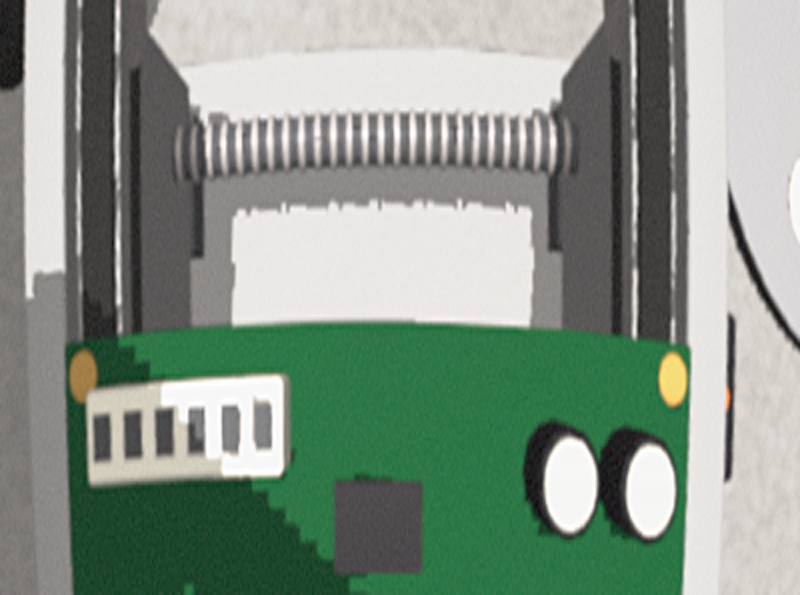

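The board's edges (crop columns 67 and 690) sit symmetrically against the lips' inner faces and parallel to them. I'm setting it down slowly.

```bash
python3 -m inch '[[30,[5,0,0],[0,0,0]],[30,[4,0,0],[0,0,0]],[30,[2,0,0],[0,0,0]],[30,[0,0,0],[0,0,0]]]'
python3 -m inch '[[30,[1.5,0,0],[0,0,0]],[30,[1,0,0],[0,0,0]],[30,[0,0,0],[0,0,0]]]'
python3 -c '
from h import *
goto([.5756,-.194,.1705],5.1)'
```

```text
time: 26.22
position: [0.5761, -0.1946, 0.1736]
tool_rot: [0.478, 0.521, -0.477, 0.523]
ft_force: [0.6, -0.2, -3.1]
grip_width: 0.0356
time: 26.6
position: [0.5763, -0.1947, 0.1711]
tool_rot: [0.478, 0.521, -0.477, 0.523]
ft_force: [-0.1, 0.3, -3.5]
grip_width: 0.0359
t 26.6 shift [ 0.6 -0.6 -0.8] turn [ 0.02  0.05 -0.16] pos [ 0.5763 -0.1947  0.1711] F [-0.1  0.3 -3.5] grip 0.0359
```

```bash
for i in 1 2; do python3 -m inch '[[30,[0.8,0,0],[0,0,0]],[30,[0,0,0],[0,0,0]]]' | grep -E "pos|force"; done
```

```text
position: [0.5764, -0.1948, 0.1707]
ft_force: [-1.1, 1.0, -1.4]
position: [0.5764, -0.1947, 0.1706]
ft_force: [0.1, -0.2, -1.9]
```

```bash
for i in 1 2; do python3 -m inch '[[30,[1,0,0],[0,0,0]],[30,[0.3,0,0],[0,0,0]]]' | grep -E "pos|force"; done
```

```text
position: [0.5765, -0.1948, 0.1705]
ft_force: [-1.4, -0.2, -0.1]
position: [0.5765, -0.1948, 0.1706]
ft_force: [0.2, 0.7, 1.9]
```

The force has turned to a light upward contact and z no longer changes, so the board is seated. I'm releasing, backing off and checking.

```bash
python3 -m inch '[[52,[0,0,0],[0,0,0]],[52,[0,0,0],[0,0,0]],[52,[0,0,0],[0,0,0]],[52,[-10,0,0],[0,0,0]],[52,[-20,0,0],[0,0,0]],[52,[-40,0,0],[0,0,0]],[52,[-50,0,0],[0,0,0]],[52,[-20,0,20],[0,0,0]],[52,[0,0,40],[0,0,0]],[52,[0,0,40],[0,0,0]],[52,[0,0,0],[0,0,0]]]'
python3 - <<'E'
from h import *
imaging.camera("top");imaging.camera("top");P=cam("wrist"); im=imaging.camera("wrist"); cv2.imwrite("pics/w9.png",im[:,:,::-1])
goto([.5756,-.194,.1705],5.1)
for t in("board","rail_mid"): print(t,[(p,c,onz("wrist",p,.16,P).round(4)) for p,c in tip("wrist",t)])
for d in imaging.cut_out("wrist","board")[:1]:
    k,_=cv2.findContours(d["pixels"].astype(np.uint8),0,2); k=max(k,key=cv2.contourArea)[:,0]
    print(d["confidence"],d["box"],cv2.minAreaRect(np.array([onz("wrist",p,.163,P)[:2] for p in k],np.float32)*1000))
im=imaging.camera("scene"); cv2.imwrite("pics/s9.png",im[:,:,::-1]); print([(p,c,onz("scene",p,.16).round(4)) for p,c in tip("scene","board")])
cv2.imwrite("pics/f.png",np.vstack([cv2.imread("pics/w9.png")[60:360,:640],cv2.resize(cv2.imread("pics/s9.png")[140:380,100:500],(500,300)).copy() if 0 else cv2.resize(cv2.imread("pics/s9.png")[150:300,130:450],(640,300))]))
E
```

```text
time: 28.98
position: [0.5872, -0.2972, 0.3206]
tool_rot: [0.478, 0.517, -0.475, 0.527]
ft_force: [-0.4, -0.1, -0.5]
grip_width: 0.0522
t 29.12 shift [ 149.1   -3.3 -100.8] turn [ 0.33  0.31 -0.61] pos [ 0.5868 -0.2934  0.3202] F [-0.1  0.1 -0.8] grip 0.0523
board []
rail_mid []
0.81 [315.4, 109.5, 176.9, 189.9] ((576.9439697265625, -195.69271850585938), (152.54287719726562, 171.42893981933594), 4.969160556793213)
[(array([229.7, 210.9]), 0.74, array([ 0.5811, -0.1946,  0.16  ]))]
```

View pics/f.png

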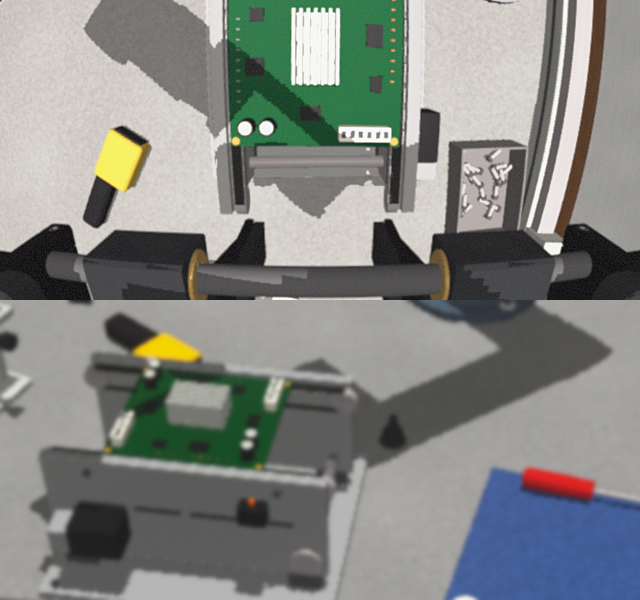

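The board lies flat on both belts between the lips. Its measured centre is (0.577, -0.196) at 5.0° yaw, against a target of (0.5756, -0.194) at 5.1°.

```bash
python3 -c '
from rig import robot; print(robot.hand_in())'
```

```text
the job is handed in; nothing more can be done
None
```

The job is handed in at about 29 s on the robot's clock. The low post is locked level with the belts and the board rests on both belts between the rails. No verdict was reported.

**Post:** I twisted the head counter-clockwise about 74° and drew it up to its top stop. I then lowered it 10 mm to level (42 mm lift) and twisted it back until it hit its stop, where the moment rose to 0.9 N m. A pull of about 22 N stopped it within 2 mm, so it is locked. Seen from the wrist camera, its head looked level with the other post's and parallel to the rails.

**Board:** I gripped it by the heat sink and lowered it until the force turned to about 2 N of upward contact, then released it. The last wrist picture puts it within about 2 mm and 0.2° of the estimated centre between the rails, and it looks flat between the lips.

**Checks that were weak or disagreed:**
- The first fit gave the station's angle as 3.9°. The close-up of the rail edges gave 5.1°, which I used.
- After the placing, the scene camera put the board about 5 mm further out in x than the wrist camera did. I trusted the nearer wrist view.
- The network's last wrist lookups for the board's origin and the rail midpoint found nothing, so the final position rests on the board's outline.
- I did not test the lock against a downward load.
- I made no separate check that the other post and the loose items stayed put. The arm was not steered near any of them.

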